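Find the packing board that fills the slab roller's gap

TASK

Someone has reset the little slab roller: find which packing board now fills its gap by feeding the boards from the rack flat and square under the roller, the thinnest first, until you have one that the roller bears on, so that it turns as the board goes in. Leave that board under the roller, fed through to about its middle, with the other two lying flat in the slots of the rack. Do not disturb the clay cup and the loose glaze pots.

Things in the scene. Friction and masses are not known exactly. Their poses are not given: they have to be found in the camera images.
- slab_roller: Table-top slab roller, fixed: white flat bed between two green side plates that carry a bare aluminium roller (60 mm diameter, 126 mm long) across it. Origin on the worktop right under the roller's axis; +x is the feeding direction, away from the robot (boards go in from the -x side), the roller's axis runs along y. Bed's top 30 mm above the origin, 136 mm wide, from x = -200 to +110 mm.
- slab_roller_nip (a point): Point on the bed's top right under the roller's axis; axes as slab_roller. The gap here was set anew: 7.5 to 16.5 mm between bed and resting roller. The hollow roller (0.5 kg) lies loose in its slots and can rise 4.2 mm, no more. A board thinner than the gap slips under; one up to 4.2 mm thicker lifts the roller (push 5 to 12 N), bears its weight and turns it; a thicker one will not go in.
- slab_roller_top (a point): Middle between the tops of the side plates, 124 mm above the worktop. The plates stand at y = +-74 mm (10 mm thick, 64 mm long, centred on the axis); black knobs on the height screws rise over them to at most 175 mm above the worktop. Keep the gripper's body out of there: only a board held near its tail end can be fed far enough.
- roller (a joint): Turning angle of the roller with its red handwheel (94 mm across, on the +y side, 98 mm from the bed's middle line), rad, starts anywhere. It turns only when something turns it: a board that the roller bears on turns it by about 1 rad for every 30 mm fed towards +x (the reading grows).
- rack: Wooden rack, fixed, 192 mm long (x), 226 mm wide (y), origin at the middle of its underside on the worktop. Three slots at y = -80, 0 and +80 mm run along x, each 56 mm wide and 174 mm long; each holds one board lying flat, its underside 22 mm above the worktop. A board fits only lengthwise along x, either way round.
- rack_floor (a point): Middle of the rack at the height of the slots' floor (22 mm above the worktop); axes as rack. Solid cheeks up to 44 mm above the worktop enclose the outer 42 mm of every slot at both ends; between x = -45 and +45 mm the rack is open down to 6 mm above the worktop, with 32 mm between boards for the fingers, so a board is taken from it or put into it by its middle.
- board_10_centre (a point): Centre (half-way up) of the 10 mm packing board: plywood, 160 mm long (x), 48 mm wide (y), 10 mm thick (z), 50 g or so, with a blue band round each end; both ends alike. The three boards start in the rack, in any order. Under the roller it must lie flat on the bed.
- board_10: The 10 mm packing board with blue ends; origin at the middle of its underside, axes as its centre.
- board_14_centre (a point): Centre (half-way up) of the 14 mm packing board: plywood, 160 mm long (x), 48 mm wide (y), 14 mm thick (z), 70 g or so, with a yellow band round each end; both ends alike. The three boards start in the rack, in any order. Under the roller it must lie flat on the bed.
- board_14: The 14 mm packing board with yellow ends; origin at the middle of its underside, axes as its centre.
- board_18_centre (a point): Centre (half-way up) of the 18 mm packing board: plywood, 160 mm long (x), 48 mm wide (y), 18 mm thick (z), 90 g or so, with a red band round each end; both ends alike. The three boards start in the rack, in any order. Under the roller it must lie flat on the bed.
- board_18: The 18 mm packing board with red ends; origin at the middle of its underside, axes as its centre.
- pinch_cup: Grey clay cup, 66 mm across, 59 mm high, standing loose on the banding wheel left of the machine; origin at the middle of its underside. Not to be disturbed.
- glaze_pot_1: White glaze pot with a green lid, 62 mm across, 65 mm high, loose at the back right of the machine; origin at the middle of its underside. Not to be disturbed.
- glaze_pot_3: White glaze pot with a yellow lid, 68 mm across, 43 mm high, loose beside it; origin at the middle of its underside. Not to be disturbed.

How it is judged:
By the outcome, as a careful person would: the job done as asked, in the order asked, and still so for the second after the job is handed in, with the robot touching nothing.
It also fails if it takes over 72 s, if anything falls off the work surface, if the arm or the gripper's body presses on something with over 40 N, if the wrist force passes 120 N, or if a joint passes its speed limit or range.

ROBOT

A 6-joint arm with a two-finger parallel gripper is mounted at the origin on a cart in front of the work surface, level with it; the furniture and walls round the work are solid. World frame = base frame: x ahead of the robot, y to its left, z up, the work surface at z = 0. Lengths are in m, angles in rad, forces in N, time in s.
With the tool pointing down it reaches from about 0.4 to 0.825 m from the base axis. Payload 7 kg.
Tool frame: the origin (TCP) lies between the finger pads; the fingertips stand 8 mm ahead of it and the grasp point (between the pads) lies 11 mm behind it (manip.tip_reach is the distance from the TCP to the fingertips, in m); z points along the fingers, y is the line along which they close (so a half turn about z gives the same grasp; the last joint's range is limited). The gripper opens to 88 mm and grips with 3 to 60 N. Pads are 19 mm wide; open, the fingers measure 130 mm over their backs; the gripper's body (78 mm by 193 mm) begins 47 mm behind the grasp point.
Start: joints at [-0.951, 0.359, 0.012, 0, -1.224, -0.288], TCP at [0.22, -0.638, 0.235] pointing down, gripper open.
Joint ranges: [-3.07, 3.07], [-1.43, 2.12], [-1.02, 1.25], [-3.03, 1.67], [-3.05, -0], [-3.03, 3.03]. Speed limits (rad/s): [2.39, 2.39, 3.01, 3.14, 3.14, 3.14].

INTERFACE

Orientations are given as a unit quaternion [x, y, z, w].
In Python, from cell import manip, optics, models gives the robot as it stands. The module is installed in compiled form; this text tells all that it offers.
- The arm moves only by the tool servo_tool, never from a script. Its arguments are lists of equal length, an entry for each row: "delta_pos": the shift along the tool's x, y, z in m, a list of three; "roll": the turn about the tool's z in degrees; "claw": the opening, from 0 (shut) to 1 (fully open). A call has 1 to 5 rows; each row shifts and turns the commanded pose from where the row before left it, along the tool's axes as they then stand; what a row does not reach is not made up. A row lasts 1/8 s, in which the tool goes at most 62.5 mm and 10.7 degrees, less where a joint would pass 70% of its speed; a pose out of reach is approached as far as the arm can. A call is refused whole if a number of a shift passes 0.0625 or a number of a turn 10.7, either way. A call with a gripper value outside its range is refused whole. The fingers move at their own pace and stop on an object; "grip_force" is the grip in N (left out, the last holds). Time passes only in rows, so rows that do not move let the fingers close. It gives the time, the measured TCP pose, the force, the opening and the grip force at its end, in the units of the state.
- manip.get_obs(): the state, without advancing time (a new reading comes with each control period).
- optics.snapshot(name): name is "side" or "top" or "wrist"; returns a dict with "img" (400x640x3 uint8, blue, green, red), "fx", "fy", "cx", "cy" (pixels), "rvec" (rotation vector, rad) and "tvec" (3), from world to camera coordinates, as OpenCV has them; the wrist camera has in their place "T_tool_cam" (4x4, takes a point from camera to tool coordinates, whose origin is the TCP and whose axes are the flange's). Camera axes: x right, y down, z forward; pixel columns grow to the right and rows downward; lengths in m; the calibration is good to about 2 mm. A picture is of the moment at which its call begins: read the wrist's pose just before it. There is no depth.
- manip.finish_job(): hands the job in; it is judged then, once.
Trained networks look in a picture, given as the dict that the camera call returned (one of the last four; its "shot" number tells which), for a name from the list of things; names that differ only in an ending like _2 or _b are one class to them, and where a whole thing is asked for, a point or a joint stands for the part that bears it (a point fixed in the world has none). Each returns a list of dicts, best first, with "conf" (0 to 1); they miss things now and then, are a little off and sometimes report something else, mostly with a low value. They report only what shows in the picture. A call takes as long as a camera call.
- models.spot_in(name, picture): "bbox" ([left, top, right, bottom] as shares, 0 to 1, of the picture: columns of its width, rows of its height, round what is visible of it).
- models.trace(name, picture): "mask" (400x640 bool, what is visible of it) and "bbox" ([left, top, right, bottom] as shares, 0 to 1, of the picture: columns of its width, rows of its height, round what is visible of it).
The state is a dict: "t": time; "qpos": joint angles; "qd": joint speeds; "joint_torque": joint torques, N m; "tool_pos": TCP position; "ee_rot": TCP orientation; "wrist_force": force on the tool from outside, world axes, zero at the start; "wrist_torque": the same for the moment, N m; "gripper_width": finger opening in m; "gripper_force": force on a finger pad.
Only numpy, scipy, OpenCV 4.12 (cv2) and the standard library are available. Lean on these libraries where they do the work, as an engineer would, in place of code of your own. Each camera call takes 0.05 s, during which the arm holds its last target. There are 200 camera calls.

## Working session

There is one attempt and no reset: what is moved stays moved. The work goes in short steps, Python scripts to look and compute and a tool call to move; the robot and the scene stay as the last step left them, time stands still between calls to the robot, and variables do not carry over. Pictures are saved under pics/ and viewed, at most 10 in all, crops included, and the job is handed in when it is done.

Besides the shell and the picture viewer there is one more tool, called after "Call:" by a JSON object that holds its "name" and its "arguments". servo_tool: Moves the arm, as the interface text tells. Its arguments: {"type":"object","properties":{"delta_pos":{"type":"array"},"roll":{"type":"array"},"claw":{"type":"array"},"grip_force":{"type":"number"}},"required":["delta_pos","roll","claw"]}

```bash
mkdir -p pics; cat > h.py <<'E'
import numpy as np, cv2
from cell import manip, optics, models
from scipy.spatial.transform import Rotation as R
def cam(p):
    """world cam: returns R,t,K"""
    K=np.array([[p['fx'],0,p['cx']],[0,p['fy'],p['cy']],[0,0,1.]])
    if 'rvec' in p: return cv2.Rodrigues(np.array(p['rvec'],float))[0],np.array(p['tvec'],float).ravel(),K
    o=p['obs'];T=np.eye(4);T[:3,:3]=R.from_quat(o['ee_rot']).as_matrix();T[:3,3]=o['tool_pos']
    M=np.linalg.inv(T@np.array(p['T_tool_cam']));return M[:3,:3],M[:3,3],K
def snap(n):
    o=manip.get_obs();p=optics.snapshot(n);p['obs']=o;return p
def onz(p,uv,z):
    Rm,t,K=cam(p);c=-Rm.T@t;d=Rm.T@np.linalg.inv(K)@np.array([uv[0],uv[1],1.])
    return c+d*(z-c[2])/d[2]
def proj(p,X):
    Rm,t,K=cam(p);x=K@(Rm@np.array(X,float)+t);return x[:2]/x[2]
def save(p,n): cv2.imwrite('pics/%s.png'%n,p['img'])
E
python3 - <<'E'
from h import *
o=manip.get_obs();print({k:np.round(v,3) for k,v in o.items()}, manip.tip_reach)
a=snap('top');b=snap('side');save(a,'top0');save(b,'side0')
for p in(a,b):
    print('campos',-cam(p)[0].T@cam(p)[1])
    for n in ['board_10','board_14','board_18','rack','slab_roller','roller','pinch_cup','glaze_pot_1','glaze_pot_3']:
        r=models.spot_in(n,p);print(n,[(round(q['conf'],2),np.round(np.array(q['bbox'])*[640,400,640,400],0)) for q in r[:2]])
E
```

```text
{'t': np.float64(0.0), 'qpos': array([-0.951,  0.359,  0.011, -0.   , -1.224, -0.288]), 'qd': array([ 0.002, -0.003, -0.   ,  0.   , -0.001, -0.   ]), 'joint_torque': array([-1.0000e-03, -5.8272e+01,  2.9304e+01,  6.9970e+00,  7.0000e-03,
       -0.0000e+00]), 'tool_pos': array([ 0.22 , -0.638,  0.234]), 'ee_rot': array([-0.165,  0.986,  0.001, -0.   ]), 'wrist_force': array([-0.168, -0.453, -0.201]), 'wrist_torque': array([0.049, 0.012, 0.006]), 'gripper_force': np.float64(0.0), 'gripper_width': np.float64(0.088)} 0.008
campos [ 0.49526274 -0.09776022  0.97059936]
board_10 [(0.8, array([387., 221., 410., 288.])), (0.7, array([417., 227., 443., 291.]))]
board_14 [(0.8, array([387., 221., 410., 288.])), (0.7, array([417., 227., 443., 291.]))]
board_18 [(0.8, array([387., 221., 410., 288.])), (0.7, array([417., 227., 443., 291.]))]
rack [(0.93, array([344., 208., 450., 303.])), (0.17, array([386., 219., 409., 291.]))]
slab_roller [(0.71, array([233., 140., 308., 271.]))]
roller [(0.93, array([222., 161., 298., 199.]))]
pinch_cup [(0.79, array([146., 222., 185., 254.]))]
glaze_pot_1 [(0
[... 224 characters left out ...]
0 [(0.92, array([388., 165., 445., 192.])), (0.78, array([355., 191., 415., 225.]))]
board_14 [(0.92, array([388., 165., 445., 192.])), (0.78, array([355., 191., 415., 225.]))]
board_18 [(0.92, array([388., 165., 445., 192.])), (0.78, array([355., 191., 415., 225.]))]
rack [(0.56, array([348., 156., 451., 238.]))]
slab_roller [(0.74, array([231., 184., 373., 298.]))]
roller [(0.8, array([235., 195., 308., 268.]))]
pinch_cup [(0.97, array([255., 274., 296., 324.])), (0.39, array([233., 184., 375., 301.]))]
glaze_pot_1 [(0.85, array([285., 169., 303., 199.])), (0.76, array([310., 175., 335., 202.]))]
glaze_pot_3 [(0.85, array([285., 169., 303., 199.])), (0.76, array([310., 175., 335., 202.]))]
```

```bash
python3 - <<'E'
import cv2
a=cv2.imread('pics/top0.png');cv2.imwrite('pics/top0c.png',cv2.resize(a[110:330,130:460],None,fx=2.4,fy=2.4,interpolation=cv2.INTER_CUBIC))
b=cv2.imread('pics/side0.png');cv2.imwrite('pics/side0c.png',cv2.resize(b[130:340,210:470],None,fx=2.8,fy=2.8,interpolation=cv2.INTER_CUBIC))
E
```

```text
(no output)
```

View pics/top0c.png

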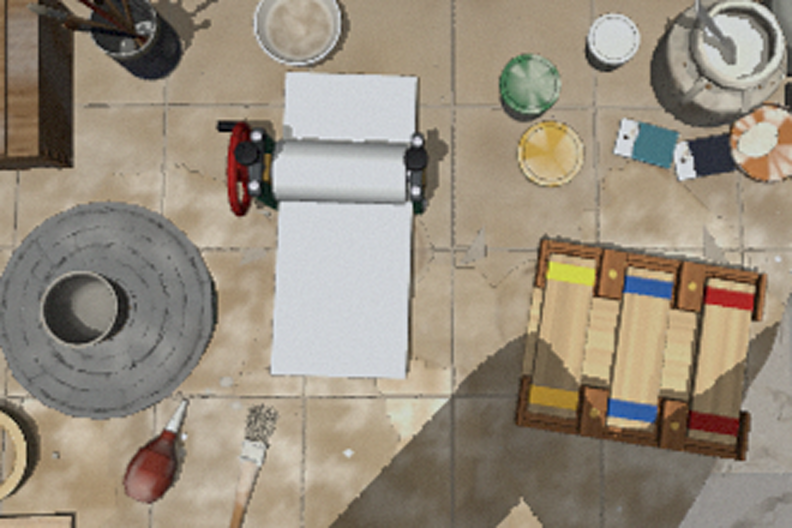

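View pics/side0c.png

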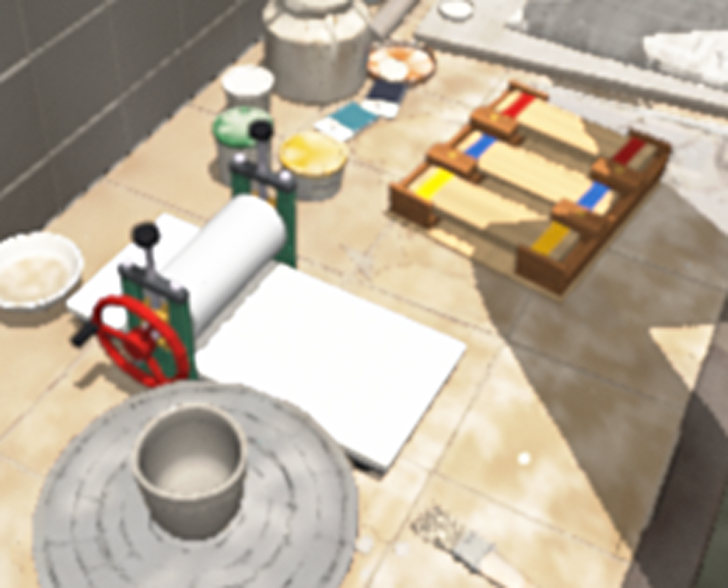

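The top view shows the boards in the rack in the order yellow (14), blue (10), red (18) from left to right. The bed is at crop (272..417, 72..378), the roller is near row 170 and the cup is on the wheel at the left. Next I measure the poses.

```bash
cat >> h.py <<'E'
HUE={'10':((100,110,60),(125,255,255)),'14':((22,130,50),(34,255,255)),'18':((170,110,40),(180,255,255))}
TOP={'10':.010,'14':.014,'18':.018}
def bands(p,b,z,roi=None,minA=25):
    h=cv2.cvtColor(p['img'],cv2.COLOR_BGR2HSV);m=cv2.inRange(h,*map(np.array,HUE[b]))
    if b=='18': m|=cv2.inRange(h,np.array((0,150,40)),np.array((4,255,255)))
    if roi is not None:
        q=np.zeros_like(m);x0,y0,x1,y1=roi;q[y0:y1,x0:x1]=m[y0:y1,x0:x1];m=q
    n,l,s,c=cv2.connectedComponentsWithStats(m)
    out=[]
    for i in sorted(range(1,n),key=lambda i:-s[i][4])[:3]:
        if s[i][4]>=minA:
            out.append((int(s[i][4]),np.round(c[i],1),np.round(onz(p,c[i],z)[:2],4)))
    return out
E
python3 - <<'E'
from h import *
a=snap('top')
C={}
for b in HUE:
    r=bands(a,b,.022+TOP[b],(340,205,455,305));print(b,r)
    if len(r)>1:
        P=sorted([r[0][2],r[1][2]],key=lambda v:v[0]);d=P[1]-P[0];print(' centre',(P[0]+P[1])/2,'sep',np.hypot(*d),'yaw',np.degrees(np.arctan2(d[1],d[0])))
# bed near part
g=cv2.cvtColor(a['img'],cv2.COLOR_BGR2HSV)
m=cv2.inRange(g,np.array((0,0,200)),np.array((180,30,255)))
for nm,(x0,y0,x1,y1) in {'near':(230,195,315,275),'all':(230,136,315,275)}.items():
    q=np.zeros_like(m);q[y0:y1,x0:x1]=m[y0:y1,x0:x1]
    q=cv2.morphologyEx(q,cv2.MORPH_OPEN,np.ones((3,3)))
    pts=np.argwhere(q)[:,::-1]
    W=np.array([onz(a,u,.03)[:2] for u in pts]).astype(np.float32)
    print(nm,len(pts),cv2.minAreaRect(W))
    # edge lines
    rows=np.unique(pts[:,1]); L=np.array([onz(a,(pts[pts[:,1]==r,0].min()-.5,r),.03)[:2] for r in rows if r>200 and r<262]);Rr=np.array([onz(a,(pts[pts[:,1]==r,0].max()+.5,r),.03)[:2] for r in rows if r>200 and r<262])
    print('L',np.polyfit(L[:,0],L[:,1],1),'R',np.polyfit(Rr[:,0],Rr[:,1],1))
for uv in [(286,72),(417,77),(408,378),(272,375)]: print(onz(a,(130+(uv[0])/2.4,110+uv[1]/2.4),.03)[:2])
for n,h in (('pinch_cup',.09),('glaze_pot_1',.065),('glaze_pot_3',.043)):pass
w=snap('wrist');save(w,'w0')
for uv in [(80,308)]:print('cup',onz(a,(130+uv[0]/2.4,110+uv[1]/2.4),.1))
for uv,h in [((530,84),.065),((550,153),.043)]:print('pot',onz(a,(130+uv[0]/2.4,110+uv[1]/2.4),h))
E
```

```text
10 [(136, array([392.7, 280.8]), array([ 0.401 , -0.2891])), (129, array([399.2, 229.3]), array([ 0.5236, -0.3073]))]
 centre [ 0.4623 -0.2982] sep 0.12394353553130548 yaw -8.44390540275301
14 [(146, array([367.3, 223.5]), array([ 0.5373, -0.2295]))]
18 [(147, array([426.8, 286. ]), array([ 0.3895, -0.3681])), (137, array([433.3, 234.2]), array([ 0.5118, -0.3876]))]
 centre [ 0.45065 -0.37785] sep 0.12384482225753327 yaw -9.05921239662263
near 3962 ((0.5212885737419128, 0.0006876066327095032), (0.13400812447071075, 0.1734844148159027), 88.4334487915039)
L [-0.0289959   0.08289511] R [-0.02991872 -0.05039474]
all 6118 ((0.5887972712516785, 0.0023993700742721558), (0.1411905437707901, 0.30827170610427856), 88.39047241210938)
L [-0.0289959   0.08289511] R [-0.02991872 -0.05039474]
[0.74399698 0.06059365]
[ 0.73930059 -0.07492301]
[ 0.43193403 -0.06757244]
[0.43480822 0.0679435 ]
cup [0.50051257 0.2347801  0.1       ]
pot [ 0.7235703 -0.1885212  0.065    ]
pot [ 0.65772003 -0.21041066  0.043     ]
```

```bash
cat >> h.py <<'E'
def now():
    o=manip.get_obs();M=R.from_quat(o['ee_rot']).as_matrix()
    return np.array(o['tool_pos']),np.degrees(np.arctan2(-M[0,1],M[1,1])),o
def plan(*wps):
    """each wp: (x,y,z,psi) ; prints roll needed, then shift in tool axes (mm) after the roll"""
    p,ps,o=now();print('now',np.round(p,4),round(ps,2),'t',round(o['t'],2),'w',round(o['gripper_width'],4),'F',np.round(o['wrist_force'],1),'q6',round(o['qpos'][5],2))
    for x,y,z,q in wps:
        c,s=np.cos(np.radians(q)),np.sin(np.radians(q));d=np.array([x,y,z])-p
        print('roll',round(ps-q,1),'shift mm',np.round(1e3*np.array([-(c*d[0]+s*d[1]),-s*d[0]+c*d[1],-d[2]]),1))
        p=np.array([x,y,z]);ps=q
E
python3 - <<'E'
from h import *
plan((.4623,-.2982,.2,-8.75))
E
```

```text
now [ 0.2199 -0.6382  0.2346] 19.01 t 1.1 w 0.0875 F [ 0.7 -0.5  1.1] q6 -0.29
roll 27.8 shift mm [-187.9  372.9   34.6]
```

Call:
{"name": "servo_tool", "arguments": {"delta_pos": [[0,0,0],[0,0,0],[0,0,0],[-0.027,0.053,0.005],[-0.027,0.053,0.005]], "roll": [9.3,9.3,9.2,0,0], "claw": [0.68,0.68,0.68,0.68,0.68]}}

```text
t: 1.72
tool_pos: [0.2897, -0.5409, 0.2241]
ee_rot: [0.078, 0.997, 0.0, -0.0]
wrist_force: [1.4, -0.0, 0.4]
gripper_width: 0.0596
gripper_force: 0.0
```

Call:
{"name": "servo_tool", "arguments": {"delta_pos": [[-0.027,0.053,0.005],[-0.027,0.053,0.005],[-0.027,0.053,0.005],[-0.027,0.053,0.005],[-0.026,0.053,0.005]], "roll": [0,0,0,0,0], "claw": [0.68,0.68,0.68,0.68,0.68]}}

```text
t: 2.35
tool_pos: [0.4634, -0.2986, 0.1998]
ee_rot: [0.077, 0.997, -0.0, 0.0]
wrist_force: [1.1, -0.7, -1.1]
gripper_width: 0.0598
gripper_force: 0.0
```

Call:
{"name": "servo_tool", "arguments": {"delta_pos": [[0,0,0],[0,0,0]], "roll": [0,0], "claw": [0.68,0.68]}}

```text
t: 2.6
tool_pos: [0.4625, -0.3, 0.1997]
ee_rot: [0.076, 0.997, -0.0, -0.0]
wrist_force: [-0.4, 0.6, -0.4]
gripper_width: 0.0593
gripper_force: 0.0
```

```bash
python3 - <<'E'
from h import *
w=snap('wrist');save(w,'w1')
plan((.4623,-.2982,.031,-8.75))
for b in HUE:
    r=bands(w,b,.022+TOP[b],minA=80);print(b,r)
    if len(r)>1:
        P=sorted([r[0][2],r[1][2]],key=lambda v:v[0]);d=P[1]-P[0];print(' centre',(P[0]+P[1])/2,'sep',np.hypot(*d),'yaw',np.degrees(np.arctan2(d[1],d[0])))
E
```

```text
now [ 0.4621 -0.3006  0.1997] -8.79 t 2.65 w 0.0598 F [-0.3  0.3  0.9] q6 -1.5
roll -0.0 shift mm [  0.2   2.4 168.7]
10 [(872, array([320., 111.]), array([ 0.4   , -0.2882])), (630, array([320.5, 235. ]), array([ 0.5224, -0.3065]))]
 centre [ 0.4612  -0.29735] sep 0.12376045410388566 yaw -8.50329550321292
14 [(1091, array([407.4, 112.5]), array([ 0.4132, -0.2098])), (411, array([399.8, 235.1]), array([ 0.533 , -0.2266])), (80, array([365.7, 103.6]), array([ 0.3996, -0.2465]))]
 centre [ 0.4731 -0.2182] sep 0.12097222821788481 yaw -7.982743882092897
18 [(966, array([233., 112.]), array([ 0.3886, -0.3656])), (302, array([240.2, 236.1]), array([ 0.5079, -0.3858]))]
 centre [ 0.44825 -0.3757 ] sep 0.1209980578356529 yaw -9.610232179829746
```

View pics/w1.png

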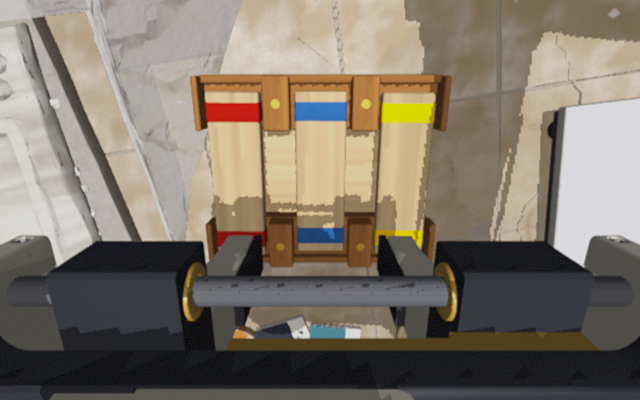

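The wrist view shows blue centred under the fingers (column 320), red at 233 and yellow at 405, and it agrees with the top camera. I grasp the blue board now.

Call:
{"name": "servo_tool", "arguments": {"delta_pos": [[0,0.0027,0.055],[0,0,0.055],[0,0,0.04],[0,0,0.0187],[0,0,0]], "roll": [0,0,0,0,0], "claw": [0.68,0.68,0.68,0.68,0.68], "grip_force": 25}}

```text
t: 3.28
tool_pos: [0.461, -0.2985, 0.0295]
ee_rot: [0.078, 0.997, 0.0, -0.002]
wrist_force: [-0.3, -0.7, 0.9]
gripper_width: 0.0594
gripper_force: 0.0
```

Call:
{"name": "servo_tool", "arguments": {"delta_pos": [[0,0,0],[0,0,0],[0,0,0],[0,0,-0.02],[0,0,-0.05]], "roll": [0,0,0,0,0], "claw": [0.4,0.4,0.4,0.4,0.4]}}

```text
t: 3.9
tool_pos: [0.4611, -0.2969, 0.0999]
ee_rot: [0.077, 0.997, 0.001, -0.002]
wrist_force: [1.4, -0.0, -0.9]
gripper_width: 0.0476
gripper_force: 25.0
```

```bash
python3 - <<'E'
from h import *
plan((.518,.001,.12,-1.7),(.518,.001,.0405,-1.7))
E
```

```text
now [ 0.4611 -0.2969  0.0999] -8.8 t 3.9 w 0.0476 F [ 1.4 -0.  -0.9] q6 -1.51
roll -7.1 shift mm [-48.  299.5 -20.1]
roll 0.0 shift mm [-0.   0.  79.5]
```

Call:
{"name": "servo_tool", "arguments": {"delta_pos": [[0,0,-0.02],[-0.008,0.05,0],[-0.008,0.05,0],[-0.008,0.05,0],[-0.008,0.05,0]], "roll": [-7.1,0,0,0,0], "claw": [0.4,0.4,0.4,0.4,0.4]}}

```text
t: 4.53
tool_pos: [0.5008, -0.0969, 0.1214]
ee_rot: [0.015, 1.0, 0.0, 0.001]
wrist_force: [1.2, 0.8, -0.5]
gripper_width: 0.0478
gripper_force: 25.0
```

Call:
{"name": "servo_tool", "arguments": {"delta_pos": [[-0.008,0.05,0],[-0.008,0.0495,0],[0,0,0.03],[0,0,0.025],[0,0,0]], "roll": [0,0,0,0,0], "claw": [0.4,0.4,0.4,0.4,0.4]}}

```text
t: 5.15
tool_pos: [0.5182, 0.0003, 0.0647]
ee_rot: [0.015, 1.0, -0.0, -0.002]
wrist_force: [0.6, -0.2, -0.0]
gripper_width: 0.0474
gripper_force: 25.0
```

```bash
python3 - <<'E'
from h import *
w=snap('wrist');save(w,'w2')
plan((.518,.001,.0405,-1.7))
E
```

```text
now [5.192e-01 3.000e-04 6.590e-02] -1.67 t 5.2 w 0.0478 F [-0.   0.1  0.6] q6 -1.98
roll 0.0 shift mm [ 1.2  0.6 25.4]
```

View pics/w2.png

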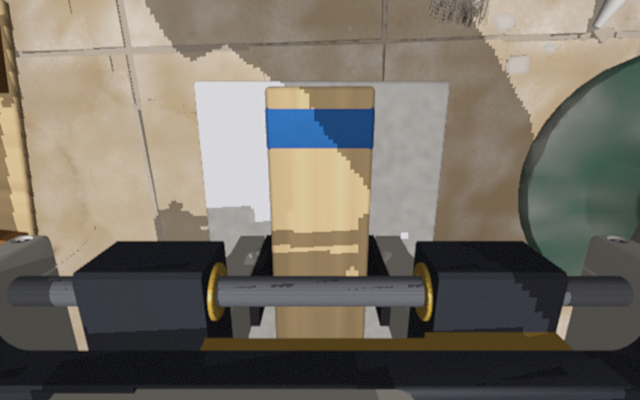

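The board lies square over the bed (columns 265–374 within 196–449). I set it down, slide back along it and re-grip it at the tail.

Call:
{"name": "servo_tool", "arguments": {"delta_pos": [[0,0.0005,0.015],[0,0,0.0095],[0,0,0],[0,0,0],[0,0,0]], "roll": [0,0,0,0,0], "claw": [0.4,0.4,0.4,0.68,0.68]}}

```text
t: 5.82
tool_pos: [0.5198, 0.0009, 0.0417]
ee_rot: [0.015, 1.0, 0.0, 0.0]
wrist_force: [1.0, 0.7, -0.4]
gripper_width: 0.0584
gripper_force: 0.0
```

Call:
{"name": "servo_tool", "arguments": {"delta_pos": [[0.036,0,0],[0.036,0,0],[0,0,0],[0,0,0],[0,0,0]], "roll": [0,0,0,0,0], "claw": [0.68,0.68,0.68,0.4,0.4]}}

```text
t: 6.45
tool_pos: [0.4488, 0.0033, 0.0417]
ee_rot: [0.015, 1.0, 0.0, 0.001]
wrist_force: [-1.7, 1.4, 5.3]
gripper_width: 0.0475
gripper_force: 25.0
```

```bash
cat >> h.py <<'E'
def wheel(tag,view='side'):
    """unused spokes angle: save crop of the handwheel"""
    p=snap(view);cv2.imwrite('pics/%s.png'%tag,p['img']);return p
E
python3 - <<'E'
from h import *
plan((.4455,.003,.0405,-1.7))
wheel('s1');t=snap('top');save(t,'t1')
r=bands(t,'10',.04,(225,120,320,280));print(r)
E
```

```text
now [0.4488 0.0033 0.0417] -1.69 t 6.45 w 0.0475 F [-1.7  1.4  5.3] q6 -2.05
roll 0.0 shift mm [ 3.3 -0.4  1.2]
[(122, array([272.4, 205.4]), array([ 5.802e-01, -5.000e-04]))]
```

Call:
{"name": "servo_tool", "arguments": {"delta_pos": [[-0.015,0,0],[-0.012,0,0],[-0.012,0,0]], "roll": [0,0,0], "claw": [0.4,0.4,0.4]}}

```text
t: 6.92
tool_pos: [0.4819, -0.0002, 0.0413]
ee_rot: [0.015, 1.0, -0.002, -0.005]
wrist_force: [-19.8, 0.3, 30.4]
gripper_width: 0.0475
gripper_force: 25.0
```

Call:
{"name": "servo_tool", "arguments": {"delta_pos": [[-0.012,0,0],[-0.012,0,0]], "roll": [0,0], "claw": [0.4,0.4]}}

```text
t: 7.18
tool_pos: [0.5074, -0.0004, 0.0414]
ee_rot: [0.015, 1.0, -0.001, -0.003]
wrist_force: [-13.6, 1.1, 20.4]
gripper_width: 0.0471
gripper_force: 25.0
```

Call:
{"name": "servo_tool", "arguments": {"delta_pos": [[-0.012,0,0]], "roll": [0], "claw": [0.4]}}

```text
t: 7.3
tool_pos: [0.5198, -0.0006, 0.0414]
ee_rot: [0.015, 1.0, -0.001, -0.003]
wrist_force: [-12.9, 0.6, 19.6]
gripper_width: 0.0477
gripper_force: 25.0
```

```bash
python3 - <<'E'
from h import *
plan()
wheel('s2');t=snap('top');save(t,'t2')
print(bands(t,'10',.04,(225,120,320,280)))
a=cv2.imread('pics/s1.png')[180:300,220:380];b=cv2.imread('pics/s2.png')[180:300,220:380]
cv2.imwrite('pics/cmp1.png',cv2.resize(np.vstack([a,b])[:, :],None,fx=2.5,fy=2.5,interpolation=cv2.INTER_CUBIC))
E
```

```text
now [ 0.5198 -0.0006  0.0414] -1.74 t 7.3 w 0.0477 F [-12.9   0.6  19.6] q6 -1.98
[]
```

View pics/cmp1.png

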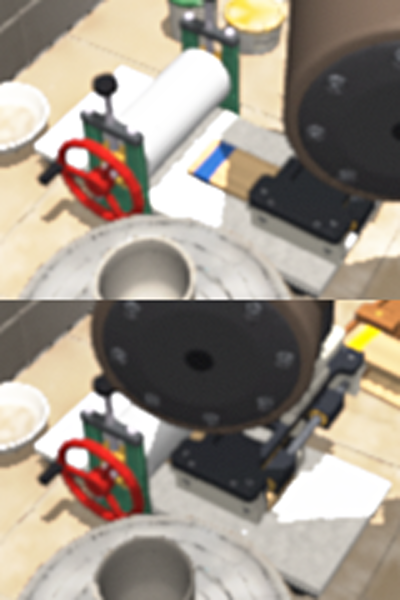

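The handwheel looks the same before and after (handle at crop (50,172) both times), but the force is −13 N in x and +20 N in z. I check whether the board slipped in the grip.

```bash
python3 - <<'E'
from h import *
w=snap('wrist');s=cv2.imread('pics/t2.png')[120:280,200:340]
im=np.zeros((400+0,1,3),np.uint8)
s=cv2.resize(s,(350,400),interpolation=cv2.INTER_CUBIC)
cv2.imwrite('pics/w3.png',np.hstack([w['img'][:,100:540],s]))
E
```

```text
(no output)
```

View pics/w3.png

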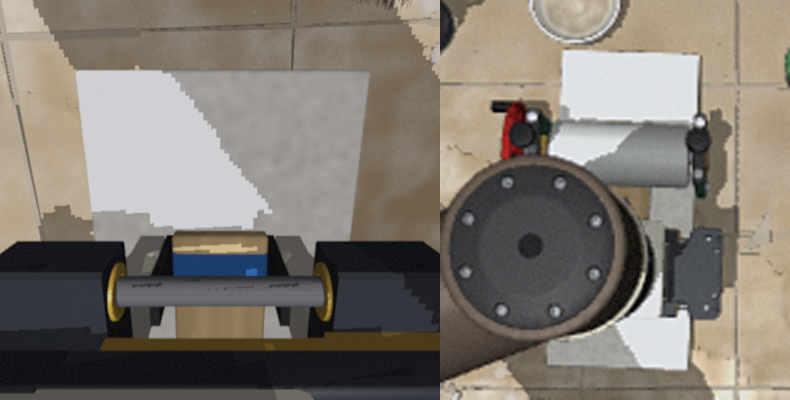

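```bash
python3 - <<'E'
from h import *
w=snap('wrist');plan()
for uv in [(320,234),(275,253),(365,253)]:print([np.round(onz(w,uv,z)[:2],4) for z in (.04,.044)])
g=w['img'];print(bands(w,'10',.04))
for c in (290,320,350):
    col=g[215:285,c].astype(int);print(c,[ (215+i,tuple(col[i])) for i in range(10,45,2)])
E
```

```text
now [ 5.22e-01 -2.00e-04  4.15e-02] -1.72 t 7.5 w 0.0475 F [-3.9 -3.2  8.9] q6 -1.98
[array([0.5093, 0.0022]), array([0.5075, 0.0023])]
[array([ 0.5188, -0.0205]), array([ 0.5168, -0.0198])]
[array([0.5201, 0.0243]), array([0.5181, 0.0238])]
[(2001, array([319.7, 265. ]), array([0.5262, 0.0015]))]
290 [(225, (np.int64(212), np.int64(208), np.int64(208))), (227, (np.int64(211), np.int64(207), np.int64(207))), (229, (np.int64(162), np.int64(164), np.int64(165))), (231, (np.int64(70), np.int64(81), np.int64(89))), (233, (np.int64(44), np.int64(63), np.int64(76))), (235, (np.int64(52), np.int64(73), np.int64(89))), (237, (np.int64(72), np.int64(100), np.int64(119))), (239, (np.int64(83), np.int64(111), np.int64(132))), (241, (np.int64(84), np.int64(115), np.int64(135))), (243, (np.int64(83), np.int64(113), np.int64(135))), (245, (np.int64(85), np.int64(118), np.int64(139))), (247, (np.int64(133), np.int64(175), np.int64(200))), (249, (np.int64(135), np.int64(176), np.int64(201))), (251, (np.int64(89), np.int64(125), np.int64(147))), (253, (np.int64(92), np.int64(102), np.int64(115))), (2
[... 1366 characters left out ...]
p.int64(84))), (235, (np.int64(56), np.int64(76), np.int64(91))), (237, (np.int64(72), np.int64(102), np.int64(121))), (239, (np.int64(83), np.int64(114), np.int64(133))), (241, (np.int64(83), np.int64(115), np.int64(137))), (243, (np.int64(84), np.int64(116), np.int64(136))), (245, (np.int64(84), np.int64(115), np.int64(135))), (247, (np.int64(115), np.int64(152), np.int64(176))), (249, (np.int64(138), np.int64(180), np.int64(206))), (251, (np.int64(93), np.int64(126), np.int64(149))), (253, (np.int64(90), np.int64(108), np.int64(122))), (255, (np.int64(103), np.int64(61), np.int64(35))), (257, (np.int64(107), np.int64(60), np.int64(25))), (259, (np.int64(106), np.int64(60), np.int64(28)))]
```

```bash
python3 - <<'E'
import cv2,numpy as np
f=lambda n:cv2.inRange(cv2.cvtColor(cv2.imread(n),cv2.COLOR_BGR2HSV)[190:285,230:300],(0,150,50),(6,255,255))|cv2.inRange(cv2.cvtColor(cv2.imread(n),cv2.COLOR_BGR2HSV)[190:285,230:300],(172,150,50),(180,255,255))
k=[f('pics/%s.png'%s)>0 for s in('side0','s1','s2')]
for i,j in((0,1),(1,2)):print(k[i].sum(),k[j].sum(),(k[i]^k[j]).sum())
E
```

```text
466 463 5
463 459 8
```

The red wheel mask is unchanged (8 of 460 px differ), so the 10 mm board slipped under without turning the roller. I pull it back out and return it to the rack.

Call:
{"name": "servo_tool", "arguments": {"delta_pos": [[0.016,0,-0.0005],[0.02,0,0],[0.02,0,0],[0.017,0,0],[0,0,0]], "roll": [0,0,0,0,0], "claw": [0.4,0.4,0.4,0.4,0.4]}}

```text
t: 8.12
tool_pos: [0.4483, 0.0028, 0.0419]
ee_rot: [0.015, 1.0, -0.0, -0.0]
wrist_force: [0.2, -0.1, -0.6]
gripper_width: 0.0476
gripper_force: 25.0
```

Call:
{"name": "servo_tool", "arguments": {"delta_pos": [[0,0,0],[0,0,0],[-0.036,0,0],[-0.036,0,0],[0,0,0]], "roll": [0,0,0,0,0], "claw": [0.68,0.68,0.68,0.68,0.68]}}

```text
t: 8.75
tool_pos: [0.5242, 0.0009, 0.0414]
ee_rot: [0.015, 1.0, -0.0, 0.0]
wrist_force: [-0.4, -1.1, -0.2]
gripper_width: 0.0596
gripper_force: 0.0
```

Call:
{"name": "servo_tool", "arguments": {"delta_pos": [[0,0,0],[0,0,0],[0,0,0]], "roll": [0,0,0], "claw": [0.4,0.4,0.4]}}

```text
t: 9.12
tool_pos: [0.521, 0.0008, 0.042]
ee_rot: [0.015, 1.0, 0.0, -0.0]
wrist_force: [0.4, 0.0, -0.6]
gripper_width: 0.0479
gripper_force: 25.0
```

Call:
{"name": "servo_tool", "arguments": {"delta_pos": [[0,0,-0.03],[0,0,-0.05],[0,0,0]], "roll": [0,0,0], "claw": [0.4,0.4,0.4]}}

```text
t: 9.5
tool_pos: [0.5238, 0.0016, 0.1258]
ee_rot: [0.014, 1.0, 0.001, 0.004]
wrist_force: [-0.3, 0.4, -1.8]
gripper_width: 0.0473
gripper_force: 25.0
```

```bash
python3 - <<'E'
from h import *
w=snap('wrist');save(w,'w4');
p,_,_=now();r=bands(w,'10',p[2]-.0015);print(r)
plan((.4615,-.298,.12,-8.6),(.4615,-.298,.035,-8.6))
E
```

```text
[(3939, array([319.9, 124.9]), array([0.4587, 0.0054]))]
now [0.5224 0.0013 0.1237] -1.67 t 9.55 w 0.0475 F [ 0.1  0.  -0.9] q6 -1.98
roll 6.9 shift mm [  15.4 -305.     3.7]
roll 0.0 shift mm [-0.  0. 85.]
```

Call:
{"name": "servo_tool", "arguments": {"delta_pos": [[0,0,0],[0.0025,-0.051,0],[0.0025,-0.051,0],[0.0025,-0.051,0],[0.0025,-0.051,0]], "roll": [6.9,0,0,0,0], "claw": [0.4,0.4,0.4,0.4,0.4]}}

```text
t: 10.18
tool_pos: [0.4798, -0.2006, 0.1208]
ee_rot: [0.075, 0.997, 0.0, -0.001]
wrist_force: [0.9, 0.0, -0.5]
gripper_width: 0.0477
gripper_force: 25.0
```

Call:
{"name": "servo_tool", "arguments": {"delta_pos": [[0.0025,-0.051,0],[0.0025,-0.05,0],[0,0,0.04],[0,0,0.02],[0,0,0]], "roll": [0,0,0,0,0], "claw": [0.4,0.4,0.4,0.4,0.4]}}

```text
t: 10.8
tool_pos: [0.459, -0.298, 0.0594]
ee_rot: [0.075, 0.997, 0.001, -0.003]
wrist_force: [-0.0, 0.1, -1.0]
gripper_width: 0.0473
gripper_force: 25.0
```

```bash
python3 - <<'E'
from h import *
plan((.4622,-.298,.0345,-8.6),(.4622,-.298,.15,-8.6),(.4733,-.2185,.15,-8.6),(.4733,-.2185,.033,-8.6))
E
```

```text
now [ 0.459  -0.298   0.0594] -8.63 t 10.8 w 0.0473 F [-0.   0.1 -1. ] q6 -1.5
roll -0.0 shift mm [-3.2  0.5 24.9]
roll 0.0 shift mm [  -0.     0.  -115.5]
roll 0.0 shift mm [ 0.9 80.3 -0. ]
roll 0.0 shift mm [ -0.   0. 117.]
```

Call:
{"name": "servo_tool", "arguments": {"delta_pos": [[-0.0032,0.0005,0.015],[0,0,0.01],[0,0,0],[0,0,0],[0,0,0]], "roll": [0,0,0,0,0], "claw": [0.4,0.4,0.4,0.68,0.68]}}

```text
t: 11.42
tool_pos: [0.4648, -0.2986, 0.0374]
ee_rot: [0.075, 0.997, -0.0, 0.001]
wrist_force: [-0.6, -0.9, 0.2]
gripper_width: 0.0581
gripper_force: 0.0
```

Call:
{"name": "servo_tool", "arguments": {"delta_pos": [[0,0,-0.03],[0,0,-0.045],[0.0005,0.04,0],[0.0005,0.04,0],[0,0,0]], "roll": [0,0,0,0,0], "claw": [0.68,0.68,0.68,0.68,0.68]}}

```text
t: 12.05
tool_pos: [0.4759, -0.2175, 0.1128]
ee_rot: [0.074, 0.997, 0.0, 0.001]
wrist_force: [0.5, -0.1, 1.4]
gripper_width: 0.0597
gripper_force: 0.0
```

```bash
python3 - <<'E'
from h import *
w=snap('wrist');save(w,'w5')
for b in ('10','14'):print(bands(w,b,.022+TOP[b],minA=80))
plan((.4735,-.2184,.0335,-8.6))
E
```

```text
[(1746, array([199.1, 115. ]), array([ 0.4  , -0.286]))]
[(1972, array([315.8, 118. ]), array([ 0.4132, -0.2089])), (143, array([251.9, 105.5]), array([ 0.3992, -0.249 ])), (133, array([314.6, 274.4]), array([ 0.5282, -0.2273]))]
now [ 0.4759 -0.2184  0.1126] -8.46 t 12.1 w 0.0598 F [-0.7 -0.1 -0.1] q6 -1.66
roll 0.1 shift mm [ 2.3 -0.3 79.1]
```

View pics/w5.png

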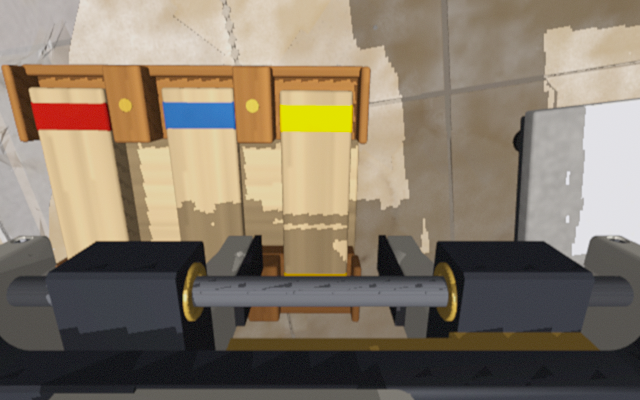

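The blue board is back flat in its slot and yellow lies under the fingers. I grasp yellow.

Call:
{"name": "servo_tool", "arguments": {"delta_pos": [[0.002,0,0.04],[0,0,0.039],[0,0,0],[0,0,0],[0,0,0]], "roll": [0.1,0,0,0,0], "claw": [0.68,0.68,0.68,0.4,0.4]}}

```text
t: 12.72
tool_pos: [0.4746, -0.2194, 0.0345]
ee_rot: [0.076, 0.997, -0.0, 0.001]
wrist_force: [0.6, -0.3, 0.1]
gripper_width: 0.0478
gripper_force: 25.0
```

Call:
{"name": "servo_tool", "arguments": {"delta_pos": [[0,0,0],[0,0,-0.035],[0,0,-0.045],[0,0,0]], "roll": [0,0,0,0], "claw": [0.4,0.4,0.4,0.4]}}

```text
t: 13.22
tool_pos: [0.4759, -0.2193, 0.1169]
ee_rot: [0.075, 0.997, -0.0, 0.004]
wrist_force: [0.6, 0.0, -1.5]
gripper_width: 0.0481
gripper_force: 25.0
```

```bash
python3 - <<'E'
from h import *
plan((.518,.001,.12,-1.7),(.518,.001,.065,-1.7))
E
```

```text
now [ 0.4759 -0.2193  0.1169] -8.65 t 13.22 w 0.0481 F [ 0.6  0.  -1.5] q6 -1.67
roll -6.9 shift mm [-35.5 221.4  -3.1]
roll 0.0 shift mm [-0.  0. 55.]
```

Call:
{"name": "servo_tool", "arguments": {"delta_pos": [[0,0,-0.003],[-0.007,0.045,0],[-0.007,0.045,0],[-0.007,0.045,0],[-0.007,0.045,0]], "roll": [-6.9,0,0,0,0], "claw": [0.4,0.4,0.4,0.4,0.4]}}

```text
t: 13.85
tool_pos: [0.5067, -0.0385, 0.1156]
ee_rot: [0.016, 1.0, 0.0, -0.0]
wrist_force: [0.5, 1.0, -0.2]
gripper_width: 0.0476
gripper_force: 25.0
```

Call:
{"name": "servo_tool", "arguments": {"delta_pos": [[-0.0075,0.0415,0],[0,0,0.03],[0,0,0.025],[0,0,0]], "roll": [0,0,0,0], "claw": [0.4,0.4,0.4,0.4]}}

```text
t: 14.35
tool_pos: [0.514, 0.001, 0.059]
ee_rot: [0.016, 1.0, -0.001, -0.002]
wrist_force: [0.0, 1.0, -0.6]
gripper_width: 0.0478
gripper_force: 25.0
```

```bash
python3 - <<'E'
from h import *
plan((.518,.001,.0427,-1.7))
E
```

```text
now [0.514 0.001 0.059] -1.79 t 14.35 w 0.0478 F [ 0.   1.  -0.6] q6 -1.99
roll -0.1 shift mm [-4.   0.2 16.3]
```

Call:
{"name": "servo_tool", "arguments": {"delta_pos": [[-0.004,0,0.01],[0,0,0.0063],[0,0,0],[0,0,0],[0,0,0]], "roll": [0,0,0,0,0], "claw": [0.4,0.4,0.4,0.68,0.68]}}

```text
t: 14.98
tool_pos: [0.5201, 0.0012, 0.045]
ee_rot: [0.016, 1.0, 0.0, 0.0]
wrist_force: [-0.2, -0.0, -0.7]
gripper_width: 0.0582
gripper_force: 0.0
```

Call:
{"name": "servo_tool", "arguments": {"delta_pos": [[0.036,0,0],[0.036,0,0],[0,0,0],[0,0,0],[0,0,0]], "roll": [0,0,0,0,0], "claw": [0.68,0.68,0.68,0.4,0.4], "grip_force": 40}}

```text
t: 15.6
tool_pos: [0.449, 0.0038, 0.0449]
ee_rot: [0.016, 1.0, 0.0, 0.001]
wrist_force: [-1.1, 1.3, 5.7]
gripper_width: 0.0473
gripper_force: 40.0
```

```bash
python3 - <<'E'
from h import *
plan((.4455,.003,.042,-1.7))
wheel('s3');t=snap('top');save(t,'t3')
print(bands(t,'14',.044,(225,120,320,280)))
E
```

```text
now [0.449  0.0038 0.0449] -1.78 t 15.6 w 0.0473 F [-1.1  1.3  5.7] q6 -2.05
roll -0.1 shift mm [ 3.5 -0.9  2.9]
[(110, array([270.5, 203.7]), array([0.5839, 0.0037]))]
```

Call:
{"name": "servo_tool", "arguments": {"delta_pos": [[-0.012,0,-0.0004],[-0.012,0,0],[-0.01,0,0]], "roll": [0,0,0], "claw": [0.4,0.4,0.4]}}

```text
t: 16.08
tool_pos: [0.4764, 0.0007, 0.0446]
ee_rot: [0.016, 1.0, -0.002, -0.006]
wrist_force: [-33.6, 7.6, 44.1]
gripper_width: 0.0479
gripper_force: 40.1
```

Call:
{"name": "servo_tool", "arguments": {"delta_pos": [[-0.01,0,0],[-0.01,0,0]], "roll": [0,0], "claw": [0.4,0.4]}}

```text
t: 16.32
tool_pos: [0.4968, 0.0, 0.0447]
ee_rot: [0.016, 1.0, -0.002, -0.005]
wrist_force: [-21.3, 1.7, 26.8]
gripper_width: 0.0471
gripper_force: 40.0
```

Call:
{"name": "servo_tool", "arguments": {"delta_pos": [[-0.012,0,0],[0,0,0]], "roll": [0,0], "claw": [0.4,0.4]}}

```text
t: 16.58
tool_pos: [0.5113, 0.0, 0.0447]
ee_rot: [0.016, 1.0, -0.001, -0.003]
wrist_force: [-12.2, -1.1, 16.9]
gripper_width: 0.0475
gripper_force: 40.0
```

```bash
cat >> h.py <<'E'
def red(n):
    h=cv2.cvtColor(cv2.imread('pics/%s.png'%n),cv2.COLOR_BGR2HSV)[190:285,230:300]
    return (cv2.inRange(h,(0,150,50),(6,255,255))|cv2.inRange(h,(172,150,50),(180,255,255)))>0
E
python3 - <<'E'
from h import *
plan();wheel('s4');w=snap('wrist');save(w,'w6')
print(bands(w,'14',.044))
a,b=red('s3'),red('s4');print(a.sum(),b.sum(),(a^b).sum())
a=cv2.imread('pics/s3.png')[180:300,220:380];b=cv2.imread('pics/s4.png')[180:300,220:380]
cv2.imwrite('pics/cmp2.png',cv2.resize(np.hstack([a,b])[:, :],None,fx=2.4,fy=2.4,interpolation=cv2.INTER_CUBIC))
E
```

```text
now [0.5113 0.     0.0447] -1.84 t 16.57 w 0.0475 F [-12.2  -1.1  16.9] q6 -1.99
[(1636, array([319.7, 267. ]), array([0.5161, 0.0018])), (58, array([210.6, 309.5]), array([ 0.5392, -0.0561])), (45, array([211.2, 284.1]), array([ 0.5242, -0.0539]))]
463 460 197
```

The wheel mask now differs by 197 px (8 px with the 10 mm board), so the 14 mm board turns the roller. I feed further, keeping the body clear of the wheel and plates, then release and push the tail with closed fingers.

Call:
{"name": "servo_tool", "arguments": {"delta_pos": [[-0.009,0,-0.0004],[-0.009,0,0],[-0.009,0,0],[-0.006,0,0],[0,0,0]], "roll": [0,0,0,0,0], "claw": [0.4,0.4,0.4,0.4,0.4]}}

```text
t: 17.3
tool_pos: [0.5447, -0.0009, 0.0448]
ee_rot: [0.016, 1.0, -0.001, -0.003]
wrist_force: [-7.8, -1.8, 10.1]
gripper_width: 0.0477
gripper_force: 40.0
```

```bash
python3 - <<'E'
from h import *
plan();w=snap('wrist');wheel('s5');print(bands(w,'14',.044)[:1])
a,b=red('s4'),red('s5');print(a.sum(),b.sum(),(a^b).sum())
E
```

```text
now [ 0.5447 -0.0009  0.0448] -1.84 t 17.3 w 0.0477 F [-7.8 -1.8 10.1] q6 -1.96
[(1629, array([319.8, 267. ]), array([0.5495, 0.0009]))]
460 426 152
```

Call:
{"name": "servo_tool", "arguments": {"delta_pos": [[0,0,0],[0,0,0],[0.018,0,0],[0.02,0,0],[0,0,0.003]], "roll": [0,0,0,0,0], "claw": [0.68,0.68,0.68,0.68,0.68]}}

```text
t: 18.02
tool_pos: [0.5083, 0.0016, 0.0424]
ee_rot: [0.015, 1.0, 0.0, 0.0]
wrist_force: [0.7, 1.1, -0.3]
gripper_width: 0.0595
gripper_force: 0.0
```

Call:
{"name": "servo_tool", "arguments": {"delta_pos": [[0,0,0],[0,0,0],[0,0,0],[0,0,0],[0,0,0]], "roll": [0,0,0,0,0], "claw": [0.0,0,0,0,0]}}

```text
t: 18.65
tool_pos: [0.5089, 0.0015, 0.0423]
ee_rot: [0.016, 1.0, 0.0, 0.0]
wrist_force: [-0.0, 0.5, 0.3]
gripper_width: 0.0151
gripper_force: 0.0
```

```bash
python3 - <<'E'
from h import *
w=snap('wrist');save(w,'w7');print(bands(w,'14',.044)[:2])
plan((.5435,-.0005,.0418,-1.8))
t=snap('top');save(t,'t4');wheel('s6')
E
```

```text
[(859, array([319.6, 331. ]), array([0.55  , 0.0021])), (100, array([363.8, 300.7]), array([0.5323, 0.0252]))]
now [0.5088 0.0015 0.0424] -1.79 t 18.7 w 0.011 F [-0.2 -0.2  0.3] q6 -1.99
roll 0.0 shift mm [-34.7  -0.9   0.6]
```

View pics/w7.png

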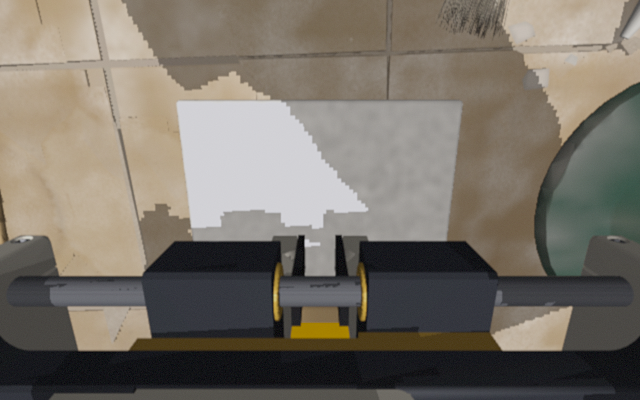

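The yellow tail is ahead of the almost closed fingers. I push.

Call:
{"name": "servo_tool", "arguments": {"delta_pos": [[-0.008,0,0],[-0.006,0,0],[-0.006,0,0],[-0.006,0,0]], "roll": [0,0,0,0], "claw": [0.0,0,0,0]}}

```text
t: 19.3
tool_pos: [0.5326, 0.0001, 0.0419]
ee_rot: [0.016, 1.0, -0.001, -0.002]
wrist_force: [-7.9, 1.7, 7.7]
gripper_width: 0.0004
gripper_force: 4.3
```

Call:
{"name": "servo_tool", "arguments": {"delta_pos": [[-0.006,0,0],[-0.003,0,0],[0,0,0],[0,0,0]], "roll": [0,0,0,0], "claw": [0.0,0,0,0]}}

```text
t: 19.8
tool_pos: [0.5421, -0.0001, 0.0418]
ee_rot: [0.016, 1.0, -0.0, -0.002]
wrist_force: [-5.3, -0.2, 2.7]
gripper_width: 0.0005
gripper_force: 2.7
```

Call:
{"name": "servo_tool", "arguments": {"delta_pos": [[0.03,0,0],[0.05,0,0],[0,0,-0.05],[0.03,0,-0.05],[0.02,-0.06,-0.05]], "roll": [0,0,0,0,0], "claw": [0.0,0,0,0,0]}}

```text
t: 20.42
tool_pos: [0.4171, -0.0409, 0.1834]
ee_rot: [0.013, 1.0, 0.0, 0.001]
wrist_force: [2.5, 0.1, -1.2]
gripper_width: 0.0008
gripper_force: 0.0
```

Call:
{"name": "servo_tool", "arguments": {"delta_pos": [[0,-0.06,0],[0,-0.06,0],[0,-0.06,0],[0,-0.06,0],[0,0,0]], "roll": [0,0,0,0,0], "claw": [0.0,0,0,0,0]}}

```text
t: 21.05
tool_pos: [0.4087, -0.2857, 0.1806]
ee_rot: [0.019, 1.0, -0.0, -0.001]
wrist_force: [0.3, 0.4, 0.3]
gripper_width: 0.0004
gripper_force: 0.0
```

```bash
python3 - <<'E'
from h import *
plan();t=snap('top');save(t,'t5');wheel('s7')
print(bands(t,'14',.044,(225,120,320,280),8))
a=cv2.resize(t['img'][110:310,200:460],(480,369));b=cv2.resize(cv2.imread('pics/s7.png')[150:310,215:390],(404,369));cv2.imwrite('pics/f1.png',cv2.resize(np.hstack([a,b]),(798,333)))
for u in (-.08,-.062):
    print(u,proj(t,[.633+u,-.0024-u*.0295,.044]))
print([(n,np.round(np.array(models.spot_in(n,t)[0]['bbox'])*[640,400,640,400])) for n in('pinch_cup','glaze_pot_1')])
E
```

```text
now [ 0.4087 -0.2857  0.1806] -2.12 t 21.05 w 0.0004 F [0.3 0.4 0.3] q6 -1.39
[(144, array([272.8, 208.7]), array([ 0.5719, -0.0018])), (135, array([275.1, 158. ]), array([ 0.6958, -0.0059]))]
-0.08 [271.89962842 216.56749346]
-0.062 [272.23124679 209.06726801]
[('pinch_cup', array([148., 223., 188., 254.])), ('glaze_pot_1', array([345., 160., 374., 186.]))]
```

View pics/f1.png

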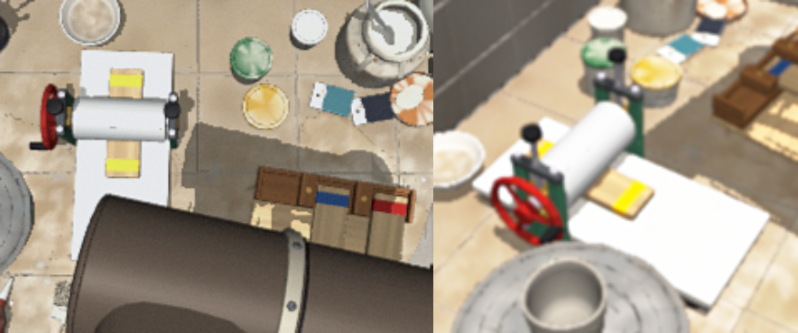

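The two yellow bands put the board's centre at x = 0.634, against the nip at 0.633. The board lies square, the wheel has turned, blue and red are in their slots, and the cup and pots stand where they were. I hand the job in.

```bash
python3 -c "
from cell import manip;print(manip.finish_job())"
```

```text
the job is handed in; nothing more can be done
None
```

The 14 mm (yellow) board fills the gap: the 10 mm board slipped under without turning the roller, the 14 mm one turned it and is left centred under the roller, with the 10 and 18 mm boards flat in the rack, and the job is handed in (no verdict shown).

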